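Wedge a gel tray tight in its casting stand

TASK

Get the gel caster ready for pouring: set the clear gel tray down flat on the white deck between the two black seals. Then start the thin end of the orange wedge in the slot behind the blue gate and tap or press on its thick end until it locks and holds the tray tight between the seals. Stop as soon as it is firm, because forcing it cracks the tray; let go of everything and leave the other things on the bench where they are.

Things in the scene. Friction and masses are not known exactly. Their poses are not given: they have to be found in the camera images.
- caster: Fixed casting stand. Sizes in mm; origin on the bench, x along the slot (wedge driven to +x), y from end stop (-y) to gate (+y). White deck x -95 to 62, y -78 to 92, top z = 18; tray's centre goes to x = y = 0. Four tray guides 12 high, inner faces x = +-33, at y = +-30. The blue end stop carries a black seal (springy, 16 N per mm), face at y = -47 to -50.5: set by hand, not measured.
- gate: Blue gate with a black seal, slides in the caster; origin on the deck under its seal face, axes as caster. Starts open (face at y = 47.3 in the caster) under a weak spring; the wedge moves it to -y, first taking up 5 to 9 mm of play, then squeezing. Seal faces are 74 wide, 26 high. The tray needs 7 to 15 N of squeeze; over 20 N it cracks. So the wedge's final depth differs by 25 mm.
- slot_mouth (a point): Middle of the slot's mouth at deck height, at x = -40, y = 64.8 mm in the caster; axes as caster. The slot, open above, runs to +x between the gate (18 high, sloping face, 80 long) and a straight rail (18 high, face 6.5 mm to +y of this point, with a short lead-in). With the gate open it is 13 mm wide at the mouth and narrows 1 in 7. The deck reaches 55 mm out to -x.
- tray: Clear gel tray, 60 (x) x 89 (y) x 26 mm high, floor 5, walls 4 thick along its long sides, both ends open, about 0.12 kg; origin centre of underside, z up. Grip it across its 60 mm width. In the caster its y lies along the caster's y (either way round), its underside at z = 18 mm. A microscope 0.43 m high (eyepieces in front: 0.29 m) stands between it and the caster.
- wedge: Orange wedge, 110 long (x), 20 high, lying flat; thin end (9 wide) at +x, thick end (24.7) at -x; straight face at y = +10 mm, sloping face (1 in 7) on -y. About 0.09 kg. Origin mid-length on the underside. In the slot its x points along the caster's x, the straight face on the rail. It meets the gate with 28 mm of it past the mouth, then pushes the gate to -y as it goes in.
- wedge_grip (a point): Centre of the upright ribbed grip on the wedge's top: 44 long (along x), 12 wide (y), 18 high, from 20 to 38 mm above the wedge's underside; 8 mm towards the thick end from mid-length. Axes as wedge. Good for starting the wedge 18 to 28 mm into the slot; farther in, open fingers meet the gate and tray.
- wedge_butt (a point): Middle of the flat thick end face of the wedge (24.7 wide, 20 high), 10 mm above its underside; axes as wedge, the face looks to -x. Pressed here it slides freely at first (under 4 N), then the push rises about 3 N per mm. Pushed along caster +x with 12 to 17 N, best about 14.5, it is seated; the push is 1.2 to 1.6 times the squeeze on the tray. It then holds by friction.
- bench_timer: White digital timer, 66 x 66 x 18 mm, lying at the back left; a bystander. Origin centre of underside. To the left of it, the tray and the wedge stands a covered instrument (x over 0.42 m, y over 0.27 m, some 0.3 m high).
- comb: White plastic gel comb, 72 x 30 x 6 mm, lying right of the caster; not used yet, a bystander. Origin under the middle of its bar.
- marker_black: Black and white marker pen, 135 mm long, 17 thick, lying in front of the microscope; a bystander. Origin centre of underside. The microscope fills x over 0.43 m, y from -0.21 to 0.05 m; its lamp arm is behind x = 0.55 m.

How it is judged (in metres and radians):
On the way, in this order (a step that is already met when the one before it is completed fails the run):
1. the tray lies flat on the deck between the two seals (x of tray in the frame of caster between -0.006 and 0.006 m and z of tray in the frame of caster between 0.014 and 0.022 m and angle between tray's own z axis and vertical below 0.06 rad and angle between the y axis of tray and the y axis of caster, either way round below 0.08 rad and y of tray in the frame of caster between -0.007 and 0.004 m), for 0.2 s.
2. the wedge lies flat on the deck with at least 15 mm of its thin end in the slot, and the tray is still in place (x of tray in the frame of caster between -0.006 and 0.006 m and z of tray in the frame of caster between 0.014 and 0.022 m and angle between tray's own z axis and vertical below 0.06 rad and angle between the y axis of tray and the y axis of caster, either way round below 0.08 rad and y of wedge in the frame of caster between 0.05 and 0.07 m and z of wedge in the frame of caster between 0.013 and 0.023 m and angle between wedge's own z axis and vertical below 0.08 rad and x of wedge in the frame of caster between -0.08 and 0.03 m), for 0.2 s.
At the end, for the whole second after the job is handed in: The tray lies flat on the deck (within 4 mm of height, 6 mm along the slot) and is squeezed by the gate with 7 to 15 N; the wedge lies flat in the slot, in line with it, at least 45 mm past the mouth, held by friction; both at rest (x of tray in the frame of caster between -0.006 and 0.006 m and z of tray in the frame of caster between 0.014 and 0.022 m and angle between tray's own z axis and vertical below 0.06 rad and angle between the y axis of tray and the y axis of caster, either way round below 0.08 rad and y of wedge in the frame of caster between 0.05 and 0.07 m and z of wedge in the frame of caster between 0.013 and 0.023 m and angle between wedge's own z axis and vertical below 0.08 rad and x of wedge in the frame of caster between -0.05 and 0.03 m and contact force between tray and gate between 7 and 15 N and angle between the x axis of wedge and the x axis of caster, either way round below 0.08 rad and linear speed of each of wedge, tray below 0.01 m/s); the robot touches nothing.
It fails at once if the tray is overloaded and cracks: the gate squeezes it with more than 20 N (contact force between tray and gate above 20 N).
It fails at once if a bystander (timer, comb or marker) is moved by more than 30 mm (distance of any of bench_timer, comb, marker_black from where it was at the start of the episode above 0.03 m).
It also fails if it takes over 72 s, if anything falls off the work surface, if the arm or the gripper's body presses on something with over 40 N, if the wrist force passes 120 N, or if a joint passes its speed limit or range.

ROBOT

A 6-joint arm with a two-finger parallel gripper is mounted at the origin on a cart in front of the work surface, level with it; the furniture and walls round the work are solid. World frame = base frame: x ahead of the robot, y to its left, z up, the work surface at z = 0. Lengths are in mm, angles in rad, forces in N, time in s.
With the tool pointing down it reaches from about 275 to 825 mm from the base axis. Payload 4.9 kg.
Tool frame: the origin (TCP) lies at the very end of the fingers, on their centre line; the grasp point (between the pads) lies 19 mm behind it; z points along the fingers, y is the line along which they close (so a half turn about z gives the same grasp; the last joint's range is limited). The gripper opens to 85 mm and grips with 20 to 120 N. Pads are 22 mm wide; open, the fingers measure 114 mm over their backs; the gripper's body (76 mm by 85 mm) begins 54 mm behind the grasp point. The pads swing forward as they close: fully open they stand 13 mm farther back than shut.
Start: joints at [1.16, 0.326, -0.193, 1.052, 0, 1.437], TCP at [150.297, 529.083, 208.281] pointing down, gripper open.
Joint ranges: [-2.65, 2.65], [-0.97, 1.79], [-1.3, 1.35], [-1.93, 2.1], [-1.47, 1.37], [-3.14, 3.14]. Speed limits (rad/s): [2.57, 2.57, 3.14, 3.14, 3.14, 3.14].

INTERFACE

Orientations are given as [roll, pitch, yaw] about the fixed x, y, z axes, in that order (R = Rz(yaw) Ry(pitch) Rx(roll)).
In Python, from bench import bot, solve_ik, imaging gives the robot as it stands. Calls block until the motion is done:
- bot.move_ptp(position, orientation): joint-space move of the TCP to a pose.
- bot.movel(position, rot=None, max_speed=150, threshold=None): straight line of the TCP; rot=None keeps the orientation; max_speed is the mean speed in mm/s. With threshold (N) it stops when the force on the tool has changed by that much, and returns True; else False.
- bot.move_j(angles): joint-space move.
- bot.grip(opening, effort=None): opening from 0.0 (shut) to 1.0 (fully open); effort is the grip in N (None keeps the last); returns when the fingers have stopped.
- bot.dwell(seconds).
- solve_ik(position, orientation): joint angles nearest the present ones, or None.
- bot.get_state(): the state.
- imaging.capture(name): name is "scene" or "top"; returns the picture (480x640x3 uint8, blue, green, red); there is no depth.
- imaging.camera_model(name): a dict with "K" (3x3 intrinsics, pixels), "position" and "rotation" of the camera in the world. Camera axes: x right, y up, looking along -z (the intrinsics and any distortion apply to the point x, -y, -z); pixel columns grow to the right and rows downward; lengths in mm; the calibration is good to about 2 mm. A picture is of the moment at which its call begins. camera_model takes no time and is no camera call.
A pose or a line that the arm cannot do raises bot.IKError and nothing moves.
- bot.sign_off(): hands the job in; it is judged then, once.
The state is a dict: "t": time; "qpos": joint angles; "joint_velocities": joint speeds; "effort": joint torques, N m; "tcp_pos": TCP position; "orientation": TCP orientation; "contact_force": force on the tool from outside, world axes, zero at the start; "wrist_torque": the same for the moment, N m; "opening": opening from 0.0 (shut) to 1.0 (fully open); "gripper_force": force on a finger pad.
Only numpy, scipy, OpenCV 4.12 (cv2) and the standard library are available. Lean on these libraries where they do the work, as an engineer would, in place of code of your own. Each camera call takes 0.05 s, during which the arm holds its last target. There are 200 camera calls.

## Working session

There is one attempt and no reset: what is moved stays moved. The work goes in short steps, each a Python script; the robot and the scene stay as the last script left them, time stands still between calls to the robot, and variables do not carry over. Pictures are saved under pics/ and viewed, at most 10 in all, crops included, and the job is handed in when it is done.

```bash
mkdir -p pics; ls; python3 - <<'E'
from bench import bot, solve_ik, imaging
import cv2
for n in("scene","top"):
    cv2.imwrite(f"pics/{n}0.png",imaging.capture(n)); m=imaging.camera_model(n); print(n,{k:(v.tolist() if hasattr(v,'tolist') else v) for k,v in m.items()})
print(bot.get_state())
E
```

```text
pics
scene {'K': [[506.6771830062031, 0.0, 323.40359086660976], [0.0, 506.6771830062031, 240.34804621547448], [0.0, 0.0, 1.0]], 'position': [-28.7909289703154, -776.8403507443442, 1110.7763279213289], 'rotation': [0.6894542612850428, 0.0028099751874297585, -0.7702442918457569]}
top {'K': [[468.85433673356556, 0.0, 319.28055865939274], [0.0, 468.85433673356556, 242.30570029969513], [0.0, 0.0, 1.0]], 'position': [438.98033708053714, -166.50372534063254, 1265.000782699959], 'rotation': [0.09467480090087532, 0.01403610965146207, -1.5736686485992237]}
{'t': 0.1, 'qpos': array([ 1.15983006e+00,  3.26876754e-01, -1.93493996e-01,  1.05200793e+00,
        2.40187236e-05,  1.43661138e+00]), 'joint_velocities': array([-1.96109679e-03, -1.36755732e-03,  6.40141095e-04,  5.63736825e-04,
       -5.06559185e-04,  5.86561632e-05]), 'effort': array([-5.35601648e-04, -4.44239795e+01,  2.63037872e+01,  7.89817394e-03,
       -2.36025362e-04, -5.86194815e-06]), 'tcp_pos': array([150.03902087, 528.55161582, 207.57252805]), 'orientation': array([-3.14002773e+00, -2.35494668e-04,  2.86481113e+00]), 'contact_force': array([-0.35607478,  0.40639343, -0.11349086]), 'wrist_torque': array([-0.01082081, -0.03781164, -0.03438938]), 'gripper_force': 0.0, 'opening': 1.0010936951285447}
```

View pics/scene0.png

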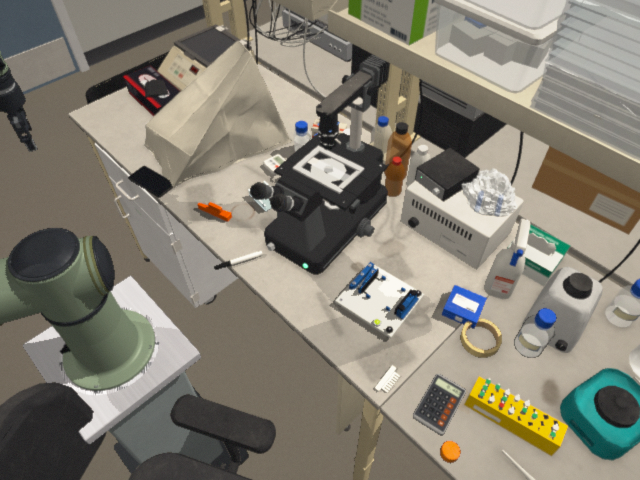

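View pics/top0.png

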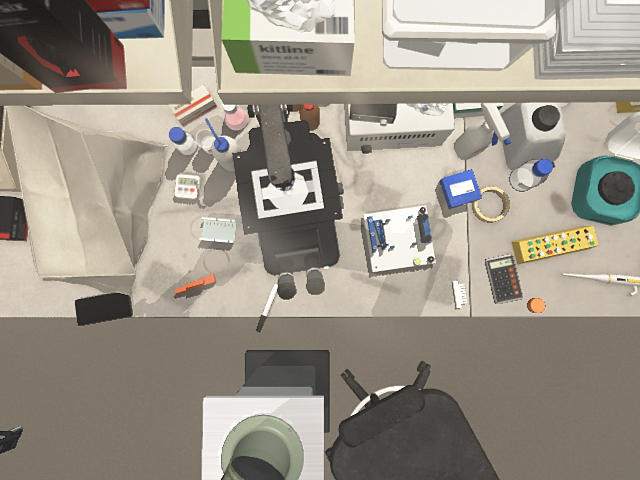

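```bash
cat > h.py <<'E'
from bench import bot, solve_ik, imaging
import numpy as np, cv2
from scipy.spatial.transform import Rotation as Ro
def cam(n):
    m=imaging.camera_model(n); return np.array(m["K"]),np.array(m["position"]),Ro.from_euler('xyz',m["rotation"]).as_matrix()
def unproj(n,uv,z):
    K,p,R=cam(n); uv=np.atleast_2d(uv).astype(float)
    r=np.c_[uv,np.ones(len(uv))]@np.linalg.inv(K).T*[1,-1,-1]@R.T
    return p+r*((z-p[2])/r[:,2])[:,None]
def proj(n,X):
    K,p,R=cam(n); c=(np.atleast_2d(X)-p)@R*[1,-1,-1]
    c=c@K.T; return c[:,:2]/c[:,2:]
def crop(im,x0,y0,x1,y1,s): return cv2.resize(im[y0:y1,x0:x1],None,fx=s,fy=s,interpolation=cv2.INTER_CUBIC)
def chk():
    s=bot.get_state(); print('t',round(s['t'],2),'tcp',s['tcp_pos'].round(1),'rpy',s['orientation'].round(3),'F',s['contact_force'].round(1),'op',round(s['opening'],3),'gf',round(s['gripper_force'],1)); return s
E
python3 - <<'E'
from h import *
t=cv2.imread("pics/top0.png"); s=cv2.imread("pics/scene0.png")
a=crop(t,165,205,245,305,5); b=crop(t,360,200,440,280,5)
o=np.zeros((500,800,3),np.uint8); o[:,:400]=a; o[:400,400:]=b; cv2.imwrite("pics/c1.png",o)
a=crop(s,190,140,290,230,4); b=crop(s,330,255,430,345,4)
cv2.imwrite("pics/c2.png",np.hstack([a,b]))
m=cv2.inRange(t,(0,40,180),(70,130,255)); m[:, :150]=0;m[:,260:]=0
n,l,st,_=cv2.connectedComponentsWithStats(m); i=1+np.argmax(st[1:,4]);pts=np.argwhere(l==i)[:,::-1]; print(st[i],cv2.minAreaRect(pts.astype(np.float32)))
print(proj("top",[[0,0,0]]),unproj("top",[[195,286],[217,230],[400,240]],[20]))
E
```

```text
[197  95  13   8  21] ((203.1719512939453, 98.31527709960938), (1.5163649320602417, 13.40786075592041), 61.38954162597656)
[[262.60547734 456.47663255]] [[ 442.16441404  180.84413449   20.        ]
 [ 591.57830566  124.93562112   20.        ]
 [ 562.52781392 -364.3118151    20.        ]]
```

View pics/c1.png

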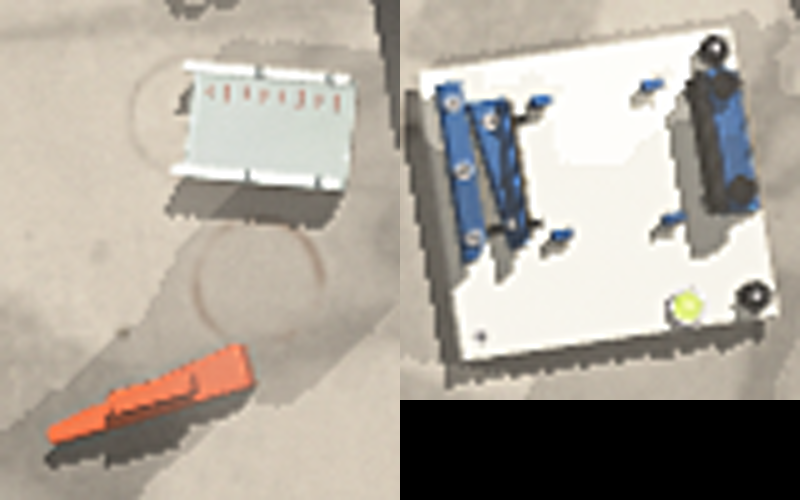

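View pics/c2.png

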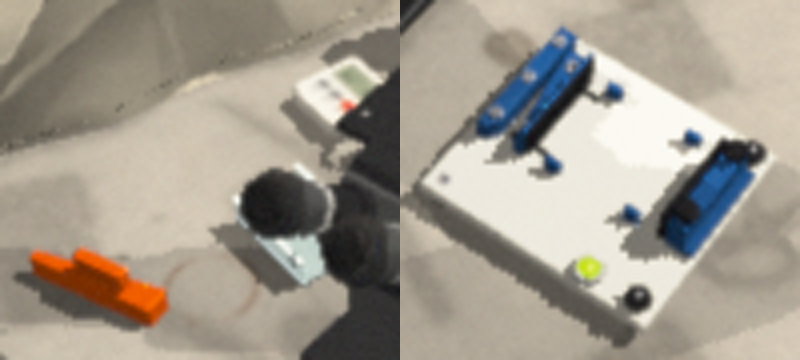

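```bash
cat > fit.py <<'E'
from h import *
from scipy.optimize import least_squares, minimize
def T(p,q): c,s=np.cos(p[2]),np.sin(p[2]); q=np.asarray(q,float); return np.c_[p[0]+c*q[:,0]-s*q[:,1],p[1]+s*q[:,0]+c*q[:,1],q[:,2]]
def ptfit(obs,p0):
    f=lambda p:np.concatenate([(proj(n,T(p,q))-uv).ravel() for n,q,uv in obs])
    r=least_squares(f,p0); print('pt',r.x.round(3)); print(f(r.x).reshape(-1,2).round(1).tolist()); return r.x
def sil(n,p,parts,S=8,shape=(480,640)):
    m=np.zeros((shape[0],shape[1]),np.uint8)
    for q in parts:
        h=cv2.convexHull(proj(n,T(p,q)).astype(np.float32))
        cv2.fillConvexPoly(m,np.round(h*16).astype(np.int32),255,cv2.LINE_AA,4)
    return cv2.GaussianBlur(m.astype(np.float32)/255,(0,0),1)
def silfit(masks,parts,p0):
    M={n:cv2.GaussianBlur(m.astype(np.float32)/255,(0,0),1) for n,m in masks.items()}
    f=lambda p:sum(((sil(n,p,parts)-M[n])**2).sum() for n in M)
    r=minimize(f,p0,method='Nelder-Mead',options=dict(initial_simplex=np.array(p0)+np.array([[0,0,0],[8,0,0],[0,8,0],[0,0,.1]]),maxiter=300)); print('sil',r.x.round(3),r.fun,[ (k,float(M[k].sum())) for k in M]); return r.x
wb=[[x,y,z] for x,y in((55,10),(55,1),(-55,10),(-55,-14.7)) for z in(0,20)]
wg=[[x,y,z] for x in(-30,14) for y in(-6,6) for z in(20,38)]
def orange(n,im,box):
    hsv=cv2.cvtColor(im,cv2.COLOR_BGR2HSV); m=cv2.inRange(hsv,(2,150,90),(17,255,255)); k=np.zeros_like(m); x0,y0,x1,y1=box; k[y0:y1,x0:x1]=m[y0:y1,x0:x1]; return k
E
python3 - <<'E'
from fit import *
px=lambda a,x0,y0,s,du=0:(np.array(a,float)-[du,0]+.5)/s-.5+[x0,y0]
D=[[62,92,18],[62,-78,18],[-95,-78,18],[-95,92,18]]
ot=("top",D,px([[420,72],[732,28],[777,312],[463,358]],360,200,5,400))
os=("scene",D,px([[575,32],[775,160],[640,328],[418,187]],330,255,4,400))
for o in([ot],[os],[ot,os]): ptfit(o,[560,-364,.14])
t=[[30,44.5,26],[30,-44.5,26],[-30,-44.5,26],[-30,44.5,26]]
ptfit([("top",t,px([[185,62],[353,74],[344,187],[173,174]],165,205,5))],[590,125,-.09])
a=cv2.imread("pics/top0.png"); b=cv2.imread("pics/scene0.png")
mt=orange("top",a,(165,265,225,305)); ms=orange("scene",b,(190,195,240,225))
for k in({"top":mt},{"scene":ms},{"top":mt,"scene":ms}): silfit(k,[wb,wg],[442,181,1.9])
# end stop/gate seals check, eyepieces
print(unproj("top",[[278,285],[316,292]],290)[:,:2])
E
```

```text
pt [ 5.85614e+02 -3.67215e+02  1.37000e-01]
[[-0.3, -0.5], [-0.0, -0.5], [0.5, 0.6], [-0.2, 0.3]]
pt [ 5.84689e+02 -3.70247e+02  1.12000e-01]
[[-2.3, -0.8], [1.4, 0.8], [0.2, 1.1], [0.6, -1.5]]
pt [ 5.85283e+02 -3.68677e+02  1.25000e-01]
[[0.4, -0.8], [0.9, -0.1], [0.7, 1.1], [-0.1, 0.1], [-3.1, -1.1], [1.0, -0.1], [0.5, 0.6], [0.4, -1.4]]
pt [ 5.92382e+02  1.22646e+02 -7.70000e-02]
[[0.3, 0.1], [-0.3, 0.1], [-0.5, -0.2], [0.5, -0.0]]
sil [444.029 198.051   1.838] 156.72161865234375 [('top', 128.0)]
sil [448.108 185.185   1.803] 22.329051971435547 [('scene', 326.0)]
sil [447.409 186.666   1.831] 184.07037353515625 [('top', 128.0), ('scene', 326.0)]
[[ 443.03831706  -67.21519052]
 [ 428.38784597 -146.00064559]]
```

```bash
python3 - <<'E'
from fit import *
a=cv2.imread("pics/top0.png"); b=cv2.imread("pics/scene0.png")
hsv=cv2.cvtColor(a,cv2.COLOR_BGR2HSV); m=cv2.inRange(hsv,(0,110,60),(22,255,255)); k=np.zeros_like(m); k[265:305,165:225]=m[265:305,165:225]
silfit({"top":k},[wb,wg],[446,185,1.82])
silfit({"top":k,"scene":orange("scene",b,(190,195,240,225))},[wb,wg],[446,185,1.82])
P=[np.pi,0,1.494]
bot.movel([98,340,215],max_speed=250)
bot.move_ptp([390,123,200],P); chk()
bot.movel([592,123,110],max_speed=250)
print(bot.movel([592,123,-1],max_speed=100,threshold=8)); chk()
bot.grip(0.4,30); chk()
bot.movel([592,123,60],max_speed=100); s=chk()
cv2.imwrite("pics/g1.png",imaging.capture("top"))
E
```

```text
sil [447.101 187.065   1.846] 24.081140518188477 [('top', 283.0)]
sil [447.147 185.75    1.839] 47.517738342285156 [('top', 283.0), ('scene', 326.0)]
t 2.4 tcp [389.7 123.7 199.8] rpy [-3.141 -0.     1.496] F [-0.1  0.2  0.3] op 0.996 gf 0.0
False
t 4.69 tcp [ 5.927e+02  1.231e+02 -3.000e-01] rpy [ 3.14  -0.     1.494] F [-0.9 -0.6  0.2] op 1.001 gf 0.0
t 5.24 tcp [596.6 123.    1.9] rpy [ 3.133e+00 -1.000e-03  1.494e+00] F [ 2.  -0.5  8.4] op 0.396 gf 4.2
t 6.0 tcp [591.3 122.9  59.5] rpy [-3.141  0.     1.494] F [-0.1  1.3  0.5] op 0.398 gf 0.0
```

```bash
python3 - <<'E'
from h import *
t=cv2.imread("pics/g1.png"); s=imaging.capture("scene"); chk()
cv2.imwrite("pics/g1c.png",np.hstack([crop(t,165,180,265,305,4),cv2.resize(s[140:265,190:290],None,fx=4,fy=4)]))
E
```

```text
t 6.1 tcp [591.1 122.9  59. ] rpy [-3.14   0.     1.494] F [ 0.3  0.  -0.2] op 0.397 gf 0.0
```

View pics/g1c.png

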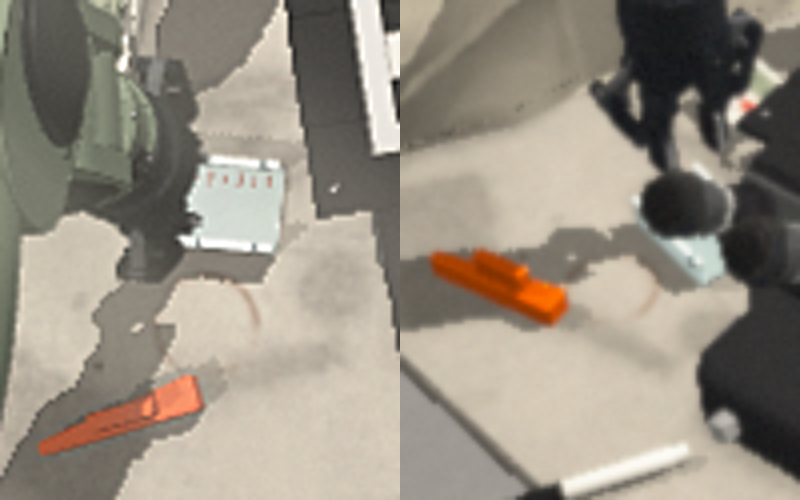

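```bash
python3 - <<'E'
from h import *
bot.grip(1.0); 
bot.movel([594,123,60]); bot.movel([594,123,0],max_speed=80,threshold=8); chk()
for o in (.7,.6,.5,.4,.3): bot.grip(o,40); chk()
bot.grip(0.,40); chk()
bot.movel([594,123,60],max_speed=80); bot.dwell(.2); s=chk()
cv2.imwrite("pics/g2.png",imaging.capture("top")); cv2.imwrite("pics/g2s.png",imaging.capture("scene"))
E
```

```text
t 7.81 tcp [5.944e+02 1.230e+02 4.000e-01] rpy [ 3.141 -0.     1.494] F [-0.1 -0.6  0.2] op 1.007 gf 0.0
t 8.19 tcp [5.942e+02 1.230e+02 3.000e-01] rpy [ 3.141 -0.     1.494] F [ 0.3 -0.9 -0.1] op 0.698 gf 0.0
t 8.44 tcp [594. 123.   0.] rpy [ 3.142 -0.     1.494] F [ 0.2 -0.  -0.6] op 0.6 gf 0.0
t 8.69 tcp [595.8 123.    1.1] rpy [ 3.138 -0.     1.494] F [1.9 0.3 5.1] op 0.498 gf 2.8
t 8.94 tcp [598.2 123.    2. ] rpy [ 3.134e+00 -1.000e-03  1.494e+00] F [5.5 0.3 6.4] op 0.4 gf 3.3
t 9.19 tcp [599.4 122.9   2.7] rpy [ 3.132e+00 -1.000e-03  1.494e+00] F [6.  0.1 8.3] op 0.3 gf 4.2
t 9.56 tcp [599.9 123.    3. ] rpy [ 3.131e+00 -1.000e-03  1.494e+00] F [ 7.1 -0.7 10.4] op -0.002 gf 4.6
t 10.66 tcp [593.5 122.9  59.4] rpy [-3.14   0.     1.494] F [ 0.6  0.1 -0.6] op -0.002 gf 0.0
```

```bash
python3 - <<'E'
from h import *
t=cv2.imread("pics/g2.png"); s=cv2.imread("pics/g2s.png")
for n,i in(("top",t),("scene",s)):
    for X in([593.5,123,59.4],[593.5,123,0]):
        u=proj(n,[X])[0]; print(n,X,u); cv2.circle(i,tuple(int(round(c)) for c in u),1,(255,0,255),-1)
cv2.imwrite("pics/g2c.png",np.hstack([crop(t,175,180,255,280,5),crop(s,230,130,310,230,5)]))
E
```

```text
top [593.5, 123, 59.4] [214.25111074 227.43358321]
top [593.5, 123, 0] [219.41712551 230.1819599 ]
scene [593.5, 123, 59.4] [263.54975861 185.03101236]
scene [593.5, 123, 0] [265.38133631 199.07326636]
```

View pics/g2c.png

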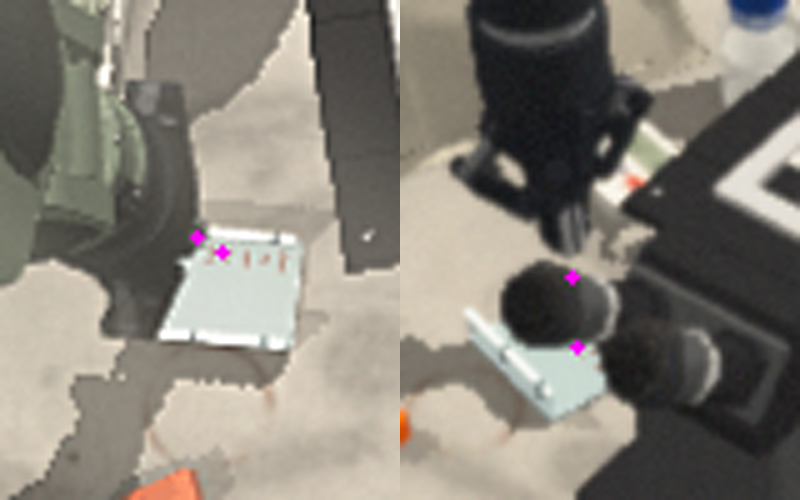

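```bash
python3 - <<'E'
from h import *
bot.movel([505,150,70],max_speed=200)
bot.movel([505,150,8],max_speed=150,threshold=8); print(bot.movel([505,150,-35],max_speed=25,threshold=3)); chk()
bot.movel([505,150,70],max_speed=200)
# clear the view of tray
bot.grip(1.0); bot.movel([420,240,150],max_speed=250); s=chk()
t=imaging.capture("top"); cv2.imwrite("pics/g3.png",t); cv2.imwrite("pics/g3c.png",crop(t,165,170,265,295,4.8))
E
```

```text
True
t 13.1 tcp [504.8 150.  -22.9] rpy [-3.141  0.     1.494] F [-1.2  0.5  5.8] op 0.0 gf 2.9
t 15.24 tcp [420.2 239.7 149.7] rpy [-3.140e+00  1.000e-03  1.494e+00] F [-0.4 -0.3 -0. ] op 1.001 gf 0.0
```

View pics/g3c.png

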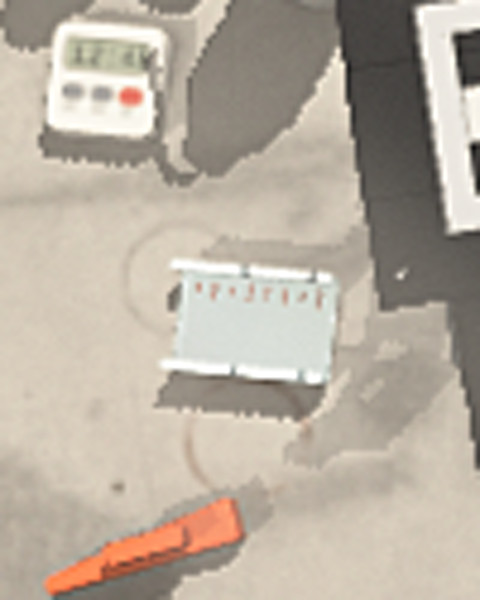

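```bash
cat >> h.py <<'E'
ZO=-22.0  # shut finger tips touch the bench at tcp z=-22
E
python3 - <<'E'
from fit import *
px=lambda a,x0,y0,s:(np.array(a,float)+.5)/s-.5+[x0,y0]
t=[[30,44.5,26],[30,-44.5,26],[-30,-44.5,26],[-30,44.5,26]]
p=ptfit([("top",t,px([[171,259],[338,274],[328,383],[163,370]],165,170,4.8))],[572,125,-.09])
yaw=p[2]+np.pi/2; P=[np.pi,0,yaw]
bot.move_ptp([p[0],p[1],70],P)
print(bot.movel([p[0],p[1],-24],max_speed=100,threshold=8)); chk()
bot.grip(0,40); chk()
bot.movel([p[0],p[1],30],max_speed=100); bot.dwell(.1); s=chk()
t=imaging.capture("top"); cv2.imwrite("pics/g4.png",t); cv2.imwrite("pics/g4s.png",imaging.capture("scene"))
E
```

```text
pt [ 5.73229e+02  1.24076e+02 -8.00000e-02]
[[1.0, 0.6], [-0.7, -0.0], [-0.8, -0.4], [0.4, -0.2]]
False
t 17.23 tcp [573.9 124.2 -23.4] rpy [ 3.14  -0.     1.491] F [ 0.1 -0.7 -0. ] op 1.005 gf 0.0
t 17.58 tcp [573.9 124.1 -23.1] rpy [ 3.14 -0.    1.49] F [0.3 0.2 5.7] op 0.696 gf 44.1
t 18.38 tcp [572.4 124.   29.1] rpy [-3.14  0.    1.49] F [-0.8  0.6 -0.4] op 0.69 gf 43.4
```

```bash
cat >> fit.py <<'E'
def edgefit(imgs,p,edges,names,it=6,w=4):
    """edges: list of (cam, A, B) in body frame; refine p so that projected edges lie on the strongest gradients"""
    G={n:cv2.GaussianBlur(cv2.cvtColor(i,cv2.COLOR_BGR2GRAY).astype(np.float32),(0,0),.8) for n,i in imgs.items()}
    p=np.array(p,float)
    for k in range(it):
        data=[]
        for n,A,B in edges:
            q=np.linspace(.06,.94,40)[:,None]*(np.array(B)-A)+np.array(A,float)
            uv=proj(n,T(p,q)); d=uv[-1]-uv[0]; nn=np.array([-d[1],d[0]])/np.hypot(*d)
            o=np.arange(-w,w+.01,.25); S=uv[:,None]+o[:,None]*nn
            g=cv2.remap(G[n],S[...,0].astype(np.float32),S[...,1].astype(np.float32),cv2.INTER_LINEAR)
            gr=np.abs(np.gradient(g,axis=1)); off=np.median(o[gr.argmax(1)]); ww=gr.max(1)
            data.append((n,q,uv+o[gr.argmax(1)][:,None]*nn,nn))
        f=lambda x:np.concatenate([((proj(n,T(x,q))-u)@nn) for n,q,u,nn in data])
        p=least_squares(f,p,loss='soft_l1',f_scale=.3).x
    print('edge',p.round(3),[float(np.median((proj(n,T(p,q))-u)@nn).__round__(2)) for n,q,u,nn in data]); return p
E
python3 - <<'E'
from fit import *
a=cv2.imread("pics/top0.png"); b=cv2.imread("pics/scene0.png"); I=dict(top=a,scene=b)
c=[[62,92,18],[62,-78,18],[-95,-78,18],[-95,92,18]]; E=[[c[i],c[(i+1)%4]] for i in range(4)]
p0=[585.6,-367.2,.137]
p=edgefit(I,p0,[("top",*e) for e in E],0); edgefit(I,p,[("scene",*e) for e in E],0,w=3); p=edgefit(I,p,[(n,*e) for e in E for n in I],0,w=3)
h=np.array([573.9,124,0]); P=lambda y:[np.pi,0,y]
bot.movel([320,115,70],max_speed=250)
bot.move_ptp([260,-260,70],P(.8)); 
c0,s0=np.cos(.137),np.sin(.137)
x,y=585.6-s0*-.8,-367.2+c0*-.8
bot.move_ptp([x,y,60],P(.137+np.pi/2)); bot.movel([x,y,26],max_speed=80); bot.dwell(.3); chk()
for n in I: cv2.imwrite(f"pics/h1{n}.png",imaging.capture(n))
t=cv2.imread("pics/h1top.png"); s=cv2.imread("pics/h1scene.png")
cv2.imwrite("pics/h1c.png",np.hstack([crop(t,355,195,445,285,4.4),crop(s,335,245,425,335,4.4)]))
E
```

```text
edge [ 5.85291e+02 -3.67269e+02  1.36000e-01] [-0.05, -0.67, -0.2, -2.55]
edge [ 5.85196e+02 -3.63659e+02  1.49000e-01] [-0.16, -0.18, -0.2, -0.26]
edge [ 5.85319e+02 -3.65588e+02  1.53000e-01] [-0.21, -0.09, -0.09, -0.95, -0.08, -0.28, -2.78, 0.32]
t 23.23 tcp [ 586.1 -368.2   26.6] rpy [3.141e+00 1.000e-03 1.708e+00] F [ 0.2 -0.1 -1.1] op 0.693 gf 43.5
```

View pics/h1c.png

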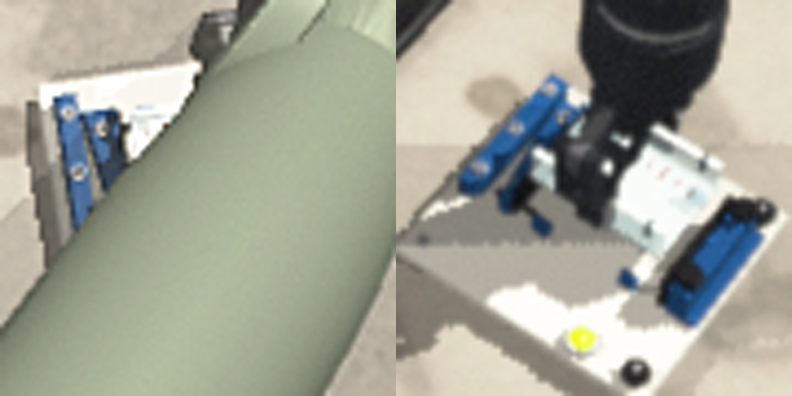

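```bash
python3 - <<'E'
from fit import *
def draw(im,n,p,q,x0,y0,s,col):
    uv=((proj(n,T(p,q))-[x0,y0]+.5)*s-.5); cv2.polylines(im,[np.round(uv*16).astype(np.int32)],True,col,1,cv2.LINE_AA,4)
D=[[62,92,18],[62,-78,18],[-95,-78,18],[-95,92,18]]; B=[[x,y,0] for x,y,_ in D]
A=[585.6,-367.2,.137]
s=cv2.imread("pics/h1scene.png"); o=crop(s,330,250,430,340,5.)
draw(o,"scene",A,D,330,250,5,(0,0,255)); draw(o,"scene",A,B,330,250,5,(0,160,0))
tr=[[x,y,z+50] for x,y,z in((30,44.5,26),(30,-44.5,26),(-30,-44.5,26),(-30,44.5,26))]
draw(o,"scene",[586.1,-368.2,.137],tr,330,250,5,(255,0,255))
for gx in(-33,33):
    for gy in(-30,30): draw(o,"scene",A,[[gx-.5,gy,30],[gx+.5,gy,30]],330,250,5,(0,255,255))
draw(o,"scene",A,[[-37,-50,44],[37,-50,44]],330,250,5,(0,255,255))
t=cv2.imread("pics/top0.png"); o2=crop(t,360,195,440,285,5*90/90.)
draw(o2,"top",A,D,360,195,5,(0,0,255)); draw(o2,"top",A,[[-37,-50,44],[37,-50,44]],360,195,5,(0,255,255))
for gx in(-33,33):
    for gy in(-30,30): draw(o2,"top",A,[[gx-.5,gy,30],[gx+.5,gy,30]],360,195,5,(0,0,255))
cv2.imwrite("pics/ov.png",np.hstack([o[:, :400] if 0 else o,o2])[:, :][:450,:900] if 0 else cv2.resize(np.hstack([o,o2]),(800,400)))
E
```

```text
(no output)
```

View pics/ov.png

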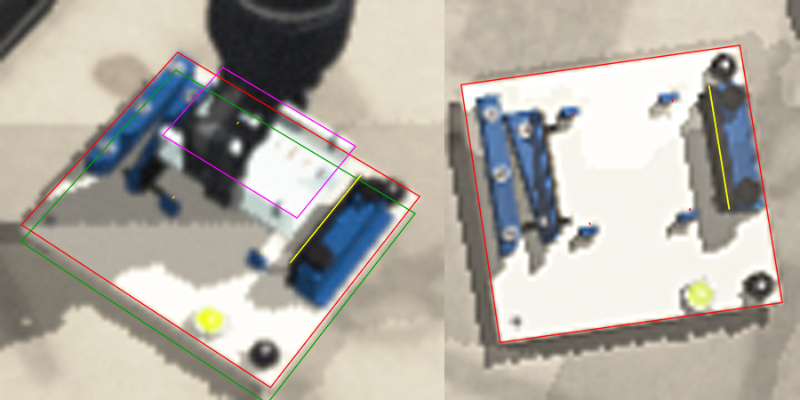

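```bash
python3 - <<'E'
from fit import *
A=[585.6,-367.2,.137]
for n,q in(("top",[25]),("scene",[25])):
    im=cv2.imread(f"pics/{n}0.png").astype(float); sc=5
    G=[]
    for gx in(-36,36):
        for gy in(-30,30):
            u=proj(n,T(A,[[gx,gy,25]]))[0]; x,y=np.round(u).astype(int); r=5
            w=im[y-r:y+r+1,x-r:x+r+1]; m=np.clip(w[...,0]-w[...,2]-35,0,None)
            Y,X=np.mgrid[y-r:y+r+1,x-r:x+r+1]; c=np.array([(m*X).sum(),(m*Y).sum()])/m.sum()
            if m.sum()>0: G.append(unproj(n,c,25)[0]); g=G[-1][:2]-A[:2]; cc,ss=np.cos(A[2]),np.sin(A[2]); print(n,gx,gy,(c-u).round(1),'local',[round(float(v),1) for v in(cc*g[0]+ss*g[1],-ss*g[0]+cc*g[1])])
    print('centre',np.mean(G,0).round(1))
E
```

```text
top -36 -30 [-0.2  0.1] local [-36.2, -29.4]
top -36 30 [-0.3  0.2] local [-36.4, 30.9]
top 36 -30 [-0.4 -0. ] local [36.2, -29.0]
top 36 30 [-0.2 -0. ] local [36.1, 30.5]
centre [ 585.4 -366.5   25. ]
scene -36 -30 [ 0.1 -0.5] local [-34.6, -29.3]
scene -36 30 [-0.1 -0.5] local [-34.8, 31.0]
scene 36 -30 [-0.1 -0.5] local [37.3, -28.9]
scene 36 30 [-0.3 -0.6] local [37.2, 31.7]
centre [ 586.7 -365.9   25. ]
```

```bash
cat >> h.py <<'E'
C=np.array([585.8,-366.3]); CY=.137
def cw(x,y): c,s=np.cos(CY),np.sin(CY); return [C[0]+c*x-s*y,C[1]+s*x+c*y]
E
python3 - <<'E'
from h import *
x,y=cw(-.2,-.7)
bot.movel([x,y,26],[np.pi,0,CY+np.pi/2],max_speed=50)
print(bot.movel([x,y,-7],max_speed=40,threshold=5)); chk()
bot.dwell(.2); bot.grip(1.0); chk()
bot.movel([x,y,70],max_speed=150); 
bot.movel([*cw(-260,120),90],max_speed=300); chk()
s=imaging.capture("scene"); t=imaging.capture("top"); cv2.imwrite("pics/p1s.png",s); cv2.imwrite("pics/p1t.png",t)
cv2.imwrite("pics/p1c.png",np.hstack([crop(t,360,195,440,285,5),crop(s,335,255,415,345,5)]))
E
```

```text
True
t 24.31 tcp [ 585.1 -366.7   -5.2] rpy [-3.140e+00 -1.000e-03  1.708e+00] F [-0.7 -0.2  3.9] op 0.693 gf 44.1
t 24.89 tcp [ 584.1 -365.8   -6.5] rpy [-3.139e+00 -3.000e-03  1.708e+00] F [-0.1 -0.7  0.1] op 1.002 gf 0.0
t 26.66 tcp [ 312.9 -283.8   90. ] rpy [-3.140e+00 -2.000e-03  1.708e+00] F [ 0.6  0.6 -0.2] op 0.999 gf 0.0
```

View pics/p1c.png

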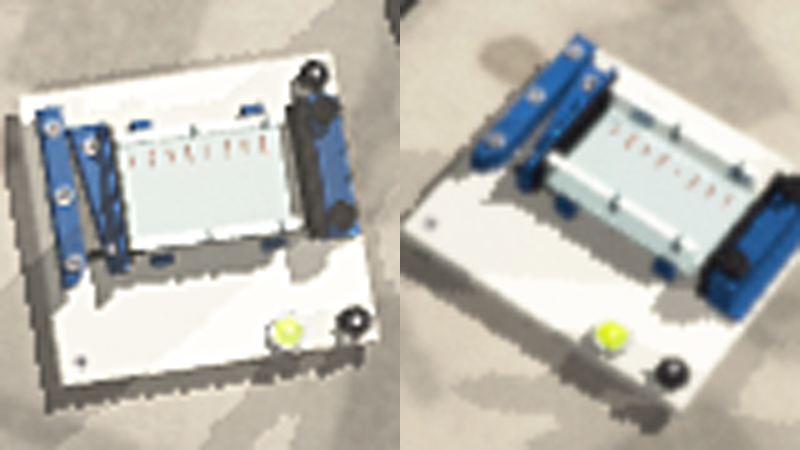

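```bash
python3 - <<'E'
from fit import *
a=cv2.imread("pics/p1t.png"); b=cv2.imread("pics/p1s.png")
hsv=cv2.cvtColor(a,cv2.COLOR_BGR2HSV); m=cv2.inRange(hsv,(0,110,60),(22,255,255)); k=np.zeros_like(m); k[265:305,165:225]=m[265:305,165:225]
p=silfit({"top":k,"scene":orange("scene",b,(190,195,240,225))},[wb,wg],[447,185.7,1.839])
g=T(p,[[-8,0,0]])[0]; P=[np.pi,0,p[2]-np.pi]
bot.move_ptp([310,-120,90],P); bot.move_ptp([g[0],g[1],70],P); chk()
print(bot.movel([g[0],g[1],1],max_speed=90,threshold=8)); chk()
bot.grip(0,50); chk(); bot.movel([g[0],g[1],60],max_speed=120); s=chk()
np.save("wg.npy",p)
E
```

```text
sil [447.508 185.608   1.841] 46.31831359863281 [('top', 289.0), ('scene', 323.0)]
t 30.51 tcp [449.4 177.   69.9] rpy [ 3.141e+00 -1.000e-03 -1.301e+00] F [-0.5 -1.  -0.3] op 1.003 gf 0.0
False
t 31.43 tcp [450.1 177.9   1.4] rpy [-3.141 -0.    -1.301] F [0.6 0.8 0.5] op 0.996 gf 0.0
t 32.09 tcp [449.7 178.    1.2] rpy [-3.141  0.    -1.3  ] F [-0.3 -0.2  3.4] op 0.125 gf 50.6
t 32.73 tcp [449.2 177.8  59.6] rpy [ 3.141  0.    -1.3  ] F [ 0.2 -0.3 -0.4] op 0.124 gf 50.2
```

```bash
python3 - <<'E'
from fit import *
P=lambda y:[np.pi,0,y]; Y=CY-np.pi
bot.move_ptp([320,100,75],P(-1.6)); bot.move_ptp([290,-170,75],P(Y))
x,y=cw(-150,60.8); bot.move_ptp([x,y,60],P(Y))
x,y=cw(-112,60.8); bot.movel([x,y,30],max_speed=150); 
print(bot.movel([x,y,20.3],max_speed=40,threshold=4)); chk()
x,y=cw(-81,60.8); z=20.3
print(bot.movel([x,y,z],max_speed=25,threshold=6)); s=chk()
for n in("top","scene"): cv2.imwrite(f"pics/w1{n}.png",imaging.capture(n))
c,q=np.cos(CY),np.sin(CY); d=s['tcp_pos'][:2]-C; print('local tcp',c*d[0]+q*d[1],-q*d[0]+c*d[1])
E
```

```text
False
t 36.17 tcp [ 466.1 -321.3   20.2] rpy [ 3.141 -0.    -3.005] F [-0.6 -0.  -0.7] op 0.125 gf 50.1
False
t 37.56 tcp [ 497.4 -317.6   20.4] rpy [-3.141  0.    -3.005] F [-0.4 -4.6 -2. ] op 0.126 gf 50.1
local tcp -80.894127909194 60.287521899795756
```

```bash
python3 - <<'E'
from fit import *
x,y=cw(-81,60.0)
print(bot.movel([x,y,17.5],max_speed=20,threshold=5)); chk()
bot.grip(1.0); chk()
x,y=cw(-81,60.3); bot.movel([x,y,60],max_speed=150)
x,y=cw(-190,60); bot.movel([x,y,60],max_speed=200); bot.grip(0); s=chk()
a=imaging.capture("top"); b=imaging.capture("scene"); cv2.imwrite("pics/w2t.png",a);cv2.imwrite("pics/w2s.png",b)
wd=lambda p:[[x,y,z+18] for x,y,z in p]
x0,y0=cw(-73,61.3)
for n,im in(("top",a),("scene",b)):
    u=proj(n,T([x0,y0,CY],[[0,0,28]]))[0].astype(int); hsv=cv2.cvtColor(im,cv2.COLOR_BGR2HSV); m=cv2.inRange(hsv,(0,120,70),(20,255,255)); k=np.zeros_like(m); sl=np.s_[u[1]-35:u[1]+35,u[0]-35:u[0]+35]; k[sl]=m[sl]
    p=silfit({n:k},[wd(wb),wd(wg)],[x0,y0,CY]); d=p[:2]-C; c,q=np.cos(CY),np.sin(CY); print(n,'local',c*d[0]+q*d[1],-q*d[0]+c*d[1],p[2]-CY)
E
```

```text
True
t 37.87 tcp [ 497.8 -318.    19.2] rpy [-3.141e+00  1.000e-03 -3.005e+00] F [-0.6 -0.4  5.3] op 0.123 gf 50.9
t 38.58 tcp [ 497.4 -319.7   18.8] rpy [-3.138 -0.    -3.006] F [ 0.   0.1 -0.3] op 1.0 gf 0.0
t 40.46 tcp [ 389.4 -332.8   60. ] rpy [-3.138 -0.    -3.006] F [-0.2  0.1 -0.6] op -0.0 gf 0.0
sil [ 5.03786e+02 -3.16498e+02  1.27000e-01] 26.635639190673828 [('top', 290.0)]
top local -74.44371830858702 60.536337529660074 -0.010142347890196912
sil [ 5.15236e+02 -3.13425e+02  2.07000e-01] 100.8039779663086 [('scene', 249.0)]
scene local -62.68159795016993 62.01653875989991 0.06982351546424881
```

```bash
cat >> h.py <<'E'
U=np.array([np.cos(CY),np.sin(CY)])
def push(n=3):
    f=[];
    for _ in range(n): s=bot.get_state(); f.append(s['contact_force'][:2]); bot.dwell(.03)
    f=np.mean(f,0); d=s['tcp_pos'][:2]-C
    return -f@U, f@[-U[1],U[0]], d@U, s['t']
E
python3 - <<'E'
from h import *
bot.movel([*cw(-160,59),20],[np.pi,0,CY-np.pi],max_speed=150); bot.movel([*cw(-152,59),1],max_speed=60); bot.dwell(.2); print('zero',push(6))
print(bot.movel([*cw(-104,59),1],max_speed=22,threshold=6)); print(push())
r=bot.movel([*cw(-65,59),1],max_speed=10,threshold=7); print(r,push()); chk()
E
```

```text
zero (np.float64(0.20840975028839695), np.float64(0.13956628597534007), np.float64(-151.9295614803617), 41.9)
False
(np.float64(0.7870026360434844), np.float64(0.20852433139536816), np.float64(-104.00947742547449), 44.3333)
True (np.float64(-0.06487231152588652), np.float64(-0.07169203154587303), np.float64(-83.33161163549681), 46.6583)
t 46.69 tcp [ 4.949e+02 -3.184e+02  1.000e-01] rpy [ 3.14  -0.005 -3.005] F [-0.2 -0.1  0.7] op -0.0 gf 0.0
```

```bash
python3 - <<'E'
from h import *
x=-83.3
for i in range(9):
    x=push(1)[2] if i==0 else x
    x+=1.0
    r=bot.movel([*cw(x,59),1],max_speed=8,threshold=13); f=push(3); print(r,[round(float(v),2) for v in f])
    if f[0]>11 or r: break
E
```

```text
False [0.7, 0.49, -82.73, 47.22]
False [4.98, -0.05, -82.71, 47.59]
False [6.76, -0.33, -82.43, 47.97]
False [8.42, 0.22, -81.95, 48.34]
False [9.31, -0.06, -81.52, 48.72]
False [11.12, -0.11, -81.08, 49.09]
```

```bash
python3 - <<'E'
from h import *
x=-77.0
for i in range(8):
    bot.movel([*cw(x,59),1],max_speed=5); f=push(4); print([round(float(v),2) for v in f])
    if f[0]>13.9: break
    x+=.5
E
```

```text
[11.77, -0.23, -80.99, 49.48]
[13.0, 0.1, -80.79, 49.86]
[14.06, 0.09, -80.55, 50.24]
```

```bash
python3 - <<'E'
from fit import *
bot.movel([*cw(-115,59),2],max_speed=60); bot.movel([*cw(-190,59),70],max_speed=150); bot.dwell(.2); chk()
a=imaging.capture("top"); x0,y0=cw(-16,61.3); n="top"
wd=lambda p:[[x,y,z+18] for x,y,z in p]
u=proj(n,T([x0,y0,CY],[[0,0,28]]))[0].astype(int); m=cv2.inRange(cv2.cvtColor(a,cv2.COLOR_BGR2HSV),(0,120,70),(20,255,255)); k=np.zeros_like(m); sl=np.s_[u[1]-35:u[1]+35,u[0]-35:u[0]+35]; k[sl]=m[sl]
p=silfit({n:k},[wd(wb),wd(wg)],[x0,y0,CY]); d=p[:2]-C; print('local',d@U,d@[-U[1],U[0]],p[2]-CY)
print(bot.sign_off())
E
```

```text
t 52.1 tcp [ 389.7 -333.3   69.3] rpy [ 3.139 -0.006 -3.004] F [ 0.6 -0.  -0. ] op 0.0 gf 0.0
sil [ 5.63157e+02 -3.08324e+02  1.33000e-01] 36.30020523071289 [('top', 270.0)]
local -14.512781758055603 60.52545898691122 -0.004413775185545199
the job is handed in; nothing more can be done
None
```

The job is handed in at 52 s: the tray lies flat on the deck between the seals, and the wedge is seated about 80 mm into the slot with a push of about 14 N. The arm is clear of everything; the squeeze on the tray was not measured directly, and no verdict was returned.

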